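# Open the bench dust inlet and clip on its grille

## Robot

A 6-joint arm with a two-finger parallel gripper is mounted at the origin on a cart in front of the work surface, level with it; the furniture and walls round the work are solid. World frame = base frame: x ahead of the robot, y to its left, z up, the work surface at z = 0. Lengths are in m, angles in rad, forces in N, time in s.
With the tool pointing down it reaches from about 0.225 to 0.875 m from the base axis. Payload 3.4 kg.
Tool frame: the origin (TCP) lies on the centre line of the jaws, within the pads' length; the fingertips stand 22 mm ahead of it and the grasp point (between the pads) lies 3 mm ahead of it; z points along the fingers, y is the line along which they close (so a half turn about z gives the same grasp; the last joint's range is limited). The gripper opens to 85 mm and grips with 20 to 120 N. Pads are 22 mm wide; open, the fingers measure 114 mm over their backs; the gripper's body (76 mm by 85 mm) begins 54 mm behind the grasp point. The pads swing forward as they close: fully open they stand 13 mm farther back than shut.
Start: joints at [0.997, 0.276, 1.505, -0, 1.361, -0.121], TCP at [0.252, 0.517, 0.253] pointing down, gripper open.
Joint ranges: [-2.89, 2.89], [-0.75, 2.08], [0.22, 2.7], [-1.18, 4.32], [0.11, 2.71], [-2.7, 2.7]. Speed limits (rad/s): [2.57, 2.57, 3.14, 3.14, 3.14, 3.14].

## Interface

Orientations are given as a unit quaternion [w, x, y, z].
In Python, from rig import readout, optics, ticket gives the robot as it stands. The module is installed in compiled form; this text tells all that it offers.
- The arm moves only by the shell command python3 -m handwheel 'ROWS' [OPENING] [FORCE]. ROWS is a JSON list of rows, 1 to 5 of them, each an object with the fields sx, sy, sz (the shift in m), yaw (a turn about the tool's z in rad); a field left out counts as zero; each row shifts and turns the commanded pose from where the row before left it, along the tool's axes as they then stand; what a row does not reach is not made up. A row lasts 1/12 s, in which the tool goes at most 0.0417 m and 0.125 rad, less where a joint would pass 70% of its speed; a pose out of reach is approached as far as the arm can. OPENING is the finger opening in m, set as the command begins (- or left out keeps the last). The fingers move at their own pace and stop on an object; FORCE is the grip in N (left out, the last holds). Time passes only in rows, so rows that do not move let the fingers close. It prints the time, the measured TCP pose, the force, the opening and the grip force at its end. Input that does not fit is refused with a message, and nothing moves.
- readout.get_state(): the state, without advancing time (a new reading comes with each control period).
- optics.get_image(name): name is "scene" or "side" or "wrist"; returns a dict with "img" (420x560x3 uint8, red, green, blue), "camera_matrix" (3x3 intrinsics, pixels), "T" (4x4, takes a point from camera to world coordinates); the wrist camera has in their place "hand_eye" (4x4, takes a point from camera to tool coordinates, whose origin is the TCP and whose axes are the flange's). Camera axes: x right, y down, z forward; pixel columns grow to the right and rows downward; lengths in m; the calibration is good to about 2 mm. A picture is of the moment at which its call begins: read the wrist's pose just before it. There is no depth.
- ticket.sign_off(): hands the job in; it is judged then, once.
The state is a dict: "clock": time; "qpos": joint angles; "qd": joint speeds; "effort": joint torques, N m; "position": TCP position; "ee_rot": TCP orientation; "contact_force": force on the tool from outside, world axes, zero at the start; "moment": the same for the moment, N m; "width": finger opening in m; "gripper_force": force on a finger pad.
Only numpy, scipy, OpenCV 4.12 (cv2) and the standard library are available. Lean on these libraries where they do the work, as an engineer would, in place of code of your own. Each camera call takes 0.05 s, during which the arm holds its last target. There are 200 camera calls.

## Task

Open up the bench dust inlet for sanding. The plywood blanking plate lies flush in its recess: press down its unsupported end (the finger-marked one, away from the hose spigot) so that it tips up, lift it out and lay it flat on the bare bench, clear of the inlet. Then set the black grille cover over the inlet and press it straight down until both its clip arms have snapped in under the rim and it sits flush all round; leave the small things round about where they are.

Things in the scene. Friction and masses are not known exactly. Their poses are not given: they have to be found in the camera images.
- inlet: Grey plastic dust inlet, an open-topped box fixed to the bench. Origin: centre of its underside, on the bench; z up, x along its length. Body 92 x 62 mm; on top a rim flange 106 (x) x 76 (y) mm, 12 mm thick, overhanging the body by 7 mm all round; its top is 60 mm above the bench. A spigot 30 mm thick sticks out low at the +x end; two screwed feet reach to 56 mm on the y sides.
- inlet_rim (a point): Centre of the inlet's recess at the height of the rim's top, 60 mm above the bench; axes as inlet. The recess is 86 x 52 mm; the plate rests in it on two narrow ledges, 8 mm below the rim top, along the y sides from the +x end to just past the middle (x = -2 mm). The -x end is unsupported: there the recess is 34 mm deep.
- inlet_well (a point): Point on the flush plate's top over its unsupported end, 27 mm towards -x from the recess centre, at rim height: press down here with closed fingertips. Hardly any force tips the plate; after 10 to 14 mm its low end stands on the recess floor and stops. It then stays tipped by 35 to 40 degrees by itself: low end at -x, high end at +x.
- raised_end (a point): Fixed on the inlet, 22 mm towards +x from the recess centre and 15 mm above the rim top: about the middle of the plate's high part once it is tipped (empty air before); its high edge then stands 20 to 28 mm above the rim top. Here the plate can be gripped across its width (inlet y) with the fingertips a few mm above the rim.
- plate: Plywood blanking plate, 84 (x) x 50 (y) x 8 mm, about 60 g; origin at its centre, z through its thickness. Round finger mark on top at its -x end. Starts flush in the recess, axes along the inlet's, 1 mm play, so it cannot be gripped there. Bare bench to lay it on: world [0.41, -0.09] or [0.46, -0.46], whichever is farther from cover and inlet.
- cover: Black plastic grille cover, about 0.16 kg, loose, right way up on the bench. Origin: centre of its seat (underside of the lid), 24 mm above the bench at the start; z up, x along its length. Lid 115 x 85 x 6 mm, solid for 20 mm at both x ends. Skirts 24 mm deep on the y sides and round the corners pass the rim with 1.5 mm play. When home (either way round) its origin coincides with inlet_rim.
- cover_handle (a point): Middle of the cover's bridge handle, 22.5 mm above the seat. The bar is 48 mm long (cover x), 12 mm wide and reaches from 17 to 28 mm above the seat; below it, posts and gap down to the lid's top at 6 mm. Grip it across its 12 mm (cover y).
- clip_a (a joint): Sprung clip arm hinged at the cover's -x end, hanging 23 mm below the seat: angle spread outwards, rad. 0 = sprung fully in, about 0.15 to 0.25 while its nose rides on the rim or over the bead at the rim's lower edge. Set over the rim, the cover first stands 15 to 20 mm too high, with both noses on the rim's edge.
- clip_b (a joint): The same clip arm at the cover's +x end. Pressing the cover home takes 10 to 20 N at the middle (on the handle), with several rises and gives on the way; sometimes one clip snaps in first and the cover hangs with the other end a few mm high: pressing on the lid over that end (46 mm from the centre, top 6 mm above the seat) brings it home with less.
- top: Small dark wooden spinning top, 62 mm across, 50 mm high, bystander; origin centre of underside.
- lidded_box: Small turned wooden box with lid, 57 mm across, 64 mm high, bystander; origin centre of underside. Keep the arm clear of the lathe behind it to the left: bed 210 mm high (tailstock 430 mm) from world x = 0.48 to 0.67 wherever y > -0.21.
Things that resemble listed ones, but are neither listed nor needed, are in the scene too. Of the things that look like the plate, the larger one is meant.

How it is judged:
By the outcome, as a careful person would: the job done as asked, in the order asked, and still so for the second after the job is handed in, with the robot touching nothing.
It also fails if it takes over 72 s, if anything falls off the work surface, if the arm or the gripper's body presses on something with over 40 N, if the wrist force passes 120 N, or if a joint passes its speed limit or range.

## Working session

There is one attempt and no reset: what is moved stays moved. The work goes in short steps, Python scripts to look and compute and a shell command to move; the robot and the scene stay as the last step left them, time stands still between calls to the robot, and variables do not carry over. Pictures are saved under pics/ and viewed, at most 10 in all, crops included, and the job is handed in when it is done.

```bash
mkdir -p pics; cat > h.py <<'E'
import numpy as np, cv2
from rig import readout, optics, ticket
from scipy.spatial.transform import Rotation as R
def st(): return readout.get_state()
def rot(s):
    q=s["ee_rot"]; return R.from_quat([q[1],q[2],q[3],q[0]]).as_matrix()
def grab(n):
    s=st(); d=optics.get_image(n); 
    if "T" in d: T=np.array(d["T"])
    else:
        W=np.eye(4); W[:3,:3]=rot(s); W[:3,3]=s["position"]; T=W@np.array(d["hand_eye"])
    return d["img"],np.array(d["camera_matrix"]),T
def ray(K,T,u,v,z):
    d=T[:3,:3]@np.linalg.solve(K,[u,v,1.]); o=T[:3,3]; return o+d*(z-o[2])/d[2]
def proj(K,T,p):
    c=T[:3,:3].T@(np.asarray(p,float)-T[:3,3]); x=K@c; return x[:2]/x[2]
def save(n,img): cv2.imwrite("pics/"+n,img[:,:,::-1])
E
python3 - <<'E'
from h import *
a,K,T=grab("scene");b,K2,T2=grab("side")
save("scene.png",a);save("side.png",b)
np.savez("cams.npz",K=K,T=T,K2=K2,T2=T2,a=a,b=b)
print(T.round(3),T2.round(3)); s=st(); print(rot(s).round(2),s["position"])
d=optics.get_image("wrist");print(np.round(d["hand_eye"],3),d["camera_matrix"])
E
```

```text
[[-0.655 -0.339  0.675 -0.055]
 [-0.755  0.294 -0.585  0.175]
 [-0.    -0.894 -0.448  0.441]
 [ 0.     0.     0.     1.   ]] [[ 0.896 -0.159  0.415  0.176]
 [-0.445 -0.324  0.835 -1.059]
 [ 0.002 -0.933 -0.361  0.396]
 [ 0.     0.     0.     1.   ]]
[[-0.9   0.44 -0.  ]
 [ 0.44  0.9  -0.  ]
 [ 0.   -0.   -1.  ]] [0.25130423 0.51668781 0.25251183]
[[ 0.    -0.962 -0.274  0.069]
 [ 1.     0.     0.     0.001]
 [ 0.    -0.274  0.962 -0.12 ]
 [ 0.     0.     0.     1.   ]] [[339.88360355   0.         274.91549348]
 [  0.         339.88360355 213.78089659]
 [  0.           0.           1.        ]]
```

View pics/scene.png

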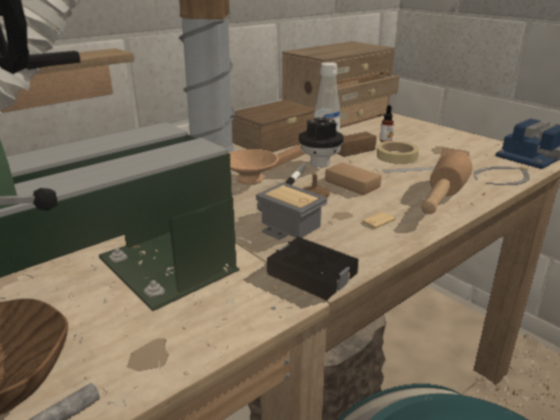

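View pics/side.png

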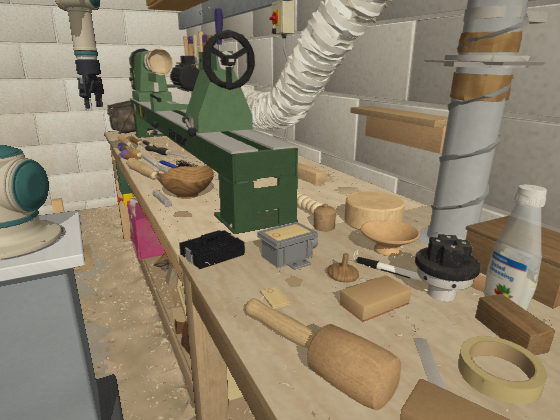

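The scene view shows the inlet with the flush plate at (292,197), the black cover at (312,266), and a small plywood look-alike loose on the bench at (380,219). In the side view the inlet is at (287,240), the cover at (212,248), the look-alike at (275,297) and the spinning top at (343,268). The larger plate, in the inlet, is the one meant. The black chuck at (435,265) is not the cover. Next, one close crop.

```bash
python3 - <<'E'
from h import *
d=np.load("cams.npz")
a=cv2.resize(d["a"][170:300,240:370],None,fx=4.4,fy=4.4,interpolation=cv2.INTER_CUBIC)[:, :400*2]
b=cv2.resize(d["b"][210:280,170:330],None,fx=4,fy=4,interpolation=cv2.INTER_CUBIC)
o=np.zeros((600,800,3),np.uint8)
a=cv2.resize(d["a"][175:295,250:365],None,fx=2.6,fy=2.6,interpolation=cv2.INTER_CUBIC)
o[:a.shape[0],:a.shape[1]]=a; o[314:314+280,:640]=b
save("crop.png",o); 
for n,u,v,z in(("K",292,196,.06),("K",312,258,.03)):
  print(ray(d["K"],d["T"],u,v,z))
print(ray(d["K2"],d["T2"],287,233,.06),ray(d["K2"],d["T2"],212,243,.03))
E
```

```text
[ 0.54404897 -0.37287354  0.06      ]
[ 0.40480833 -0.28869167  0.03      ]
[ 0.54308566 -0.37986982  0.06      ] [ 0.40469591 -0.29537403  0.03      ]
```

View pics/crop.png

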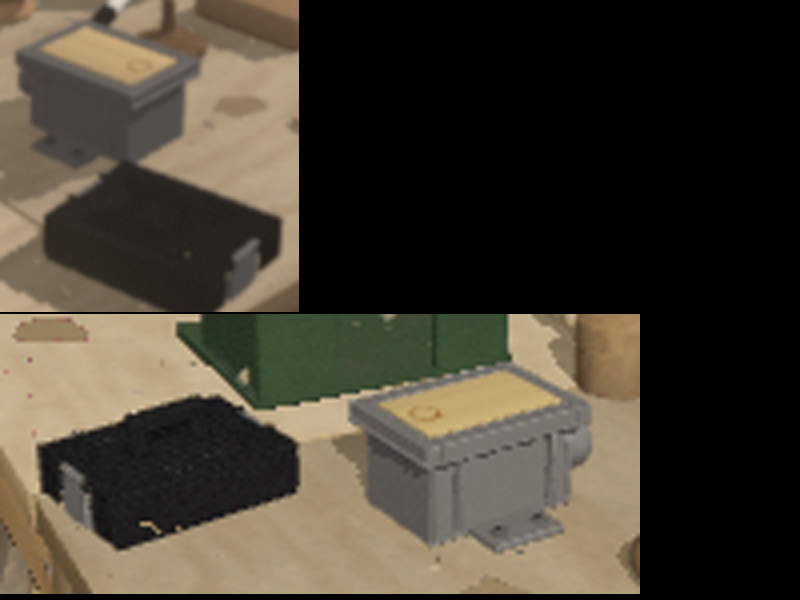

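The crop shows the plate lying flush in the grey inlet. Its finger mark, at scene px (304,200), is at the near end, and the spigot is at the far end. The cover has its grey clips at the near and far ends. I'll measure both from masks.

```bash
python3 - <<'E'
from h import *
d=np.load("cams.npz")
def big(m,near):
    n,l,s,c=cv2.connectedComponentsWithStats(m.astype(np.uint8)); 
    i=1+np.argmin(np.linalg.norm(c[1:]-near,axis=1)+1e3*(s[1:,4]<60)); return (l==i).astype(np.uint8)
def rect(m,K,T,z):
    c=max(cv2.findContours(m,0,cv2.CHAIN_APPROX_NONE)[0],key=len)[:,0]
    p=np.array([ray(K,T,u,v,z)[:2] for u,v in c],np.float32)*1000
    return cv2.minAreaRect(p), p
for im,K,T,pp,mk,pc in((d["a"],d["K"],d["T"],(292,196),(303.8,200.4),(312,262)),(d["b"],d["K2"],d["T2"],(287,233),(276.2,234.7),(212,248))):
    h=cv2.cvtColor(im,cv2.COLOR_RGB2HSV)
    x,y=pp; w=np.zeros(h.shape[:2],bool); w[y-25:y+25,x-40:x+40]=1
    m=big((h[...,1]>80)&(h[...,2]>110)&w,pp)
    r,p=rect(m,K,T,.06); print("plate",m.sum(),np.round(r[0],1),np.round(r[1],1),r[2]); print(" mark",ray(K,T,*mk,.06)[:2])
    m=big((h[...,2]<60)&(np.hypot(*np.meshgrid(np.arange(560)-pc[0],np.arange(420)-pc[1]))<48),pc)
    c=max(cv2.findContours(m,0,1)[0],key=len); hull=cv2.approxPolyDP(cv2.convexHull(c),2,True)[:,0]
    print("cover",m.sum()); 
    for u,v in hull: print((u,v),ray(K,T,u,v,.03)[:2].round(4),ray(K,T,u,v,0)[:2].round(4))
E
```

```text
plate 569 [ 546.4 -372.5] [84.7 51.2] 7.1679768562316895
 mark [ 0.51683927 -0.37633768]
cover 3197
(np.int32(268), np.int32(258)) [ 0.4492 -0.2376] [ 0.486  -0.2677]
(np.int32(299), np.int32(237)) [ 0.4654 -0.3177] [ 0.5033 -0.3536]
(np.int32(356), np.int32(259)) [ 0.3585 -0.3376] [ 0.3887 -0.375 ]
(np.int32(356), np.int32(271)) [ 0.3366 -0.3127] [ 0.3652 -0.3483]
(np.int32(325), np.int32(299)) [ 0.3191 -0.2298] [ 0.3464 -0.2593]
(np.int32(270), np.int32(274)) [ 0.4138 -0.212 ] [ 0.448  -0.2402]
plate 390 [ 546.5 -374.5] [85.6 51.6] 7.286595344543457
 mark [ 0.51871069 -0.37777275]
cover 1527
(np.int32(243), np.int32(242)) [ 0.4668 -0.3202] [ 0.4907 -0.2596]
(np.int32(243), np.int32(254)) [ 0.4448 -0.3743] [ 0.4668 -0.3181]
(np.int32(201), np.int32(268)) [ 0.3506 -0.3942] [ 0.365  -0.3396]
(np.int32(181), np.int32(254)) [ 0.3313 -0.3185] [ 0.3441 -0.2577]
(np.int32(180), np.int32(248)) [ 0.3365 -0.2896] [ 0.3496 -0.2264]
(np.int32(182), np.int32(242)) [ 0.3478 -0.2616] [ 0.3619 -0.1962]
(np.int32(216), np.int32(231)) [ 0.4337 -0.2363] [ 0.4548 -0.1687]
(np.int32(230), np.int32(233)) [ 0.4587 -0.2615] [ 0.4819 -0.1961]
```

```bash
cat >> h.py <<'E'
def go(x,y,z,yaw=None):
    "tool-axes shift to reach TCP x,y,z; yaw = wanted heading of tool x (rad)"
    s=st();M=rot(s);p=np.array(s["position"])
    c=np.arctan2(M[1,0],M[0,0])
    print("t",round(s["clock"],1),"p",p.round(4),"yaw",round(c,4),"F",np.round(s["contact_force"],1),"w",round(s["width"],4),"tilt",M[2].round(3))
    if yaw is not None:
        t=(c-yaw+np.pi)%(2*np.pi)-np.pi; print("turn tool z",round(t,4))
    else: yaw=c
    d=np.array([x,y,z])-p
    ex=np.array([np.cos(yaw),np.sin(yaw),0]); ey=np.array([np.sin(yaw),-np.cos(yaw),0])
    print("shift (after turn)",round(d@ex,4),round(d@ey,4),round(-d[2],4))
IN=np.array([.546,-.374]); IY=0.1262
def inl(x,y=0): return IN+[x*np.cos(IY)-y*np.sin(IY),x*np.sin(IY)+y*np.cos(IY)]
E
python3 -m handwheel '[{"yaw": -0.116},{"yaw": -0.116},{"yaw": -0.116},{"yaw": -0.116},{"yaw": -0.116}]' 0 40
python3 -m handwheel '[{"sy": -0.036},{"sy": -0.036},{"sy": -0.036},{"sy": -0.036},{"sy": -0.036}]'
python3 -m handwheel '[{"sy": -0.036},{"sy": -0.036},{"sy": -0.036},{"sy": -0.036},{"sy": -0.036}]'
python3 -m handwheel '[{"sy": -0.036},{"sy": -0.036},{"sy": -0.036},{"sy": -0.036},{"sy": -0.036}]'
python3 -m handwheel '[{"sy": -0.036},{"sy": -0.036},{"sy": -0.036},{"sy": -0.036},{"sy": -0.036}]'
python3 - <<'E'
from h import *
print(st()["qpos"]); go(*inl(-.04),.2,IY+np.pi)
E
```

```text
clock: 0.57
position: [0.2515, 0.5169, 0.2529]
ee_rot: [-0.0, -0.066, 0.998, -0.0]
contact_force: [0.3, 0.5, 0.2]
width: 0.0253
gripper_force: 0.0
clock: 0.98
position: [0.274, 0.3368, 0.2529]
ee_rot: [-0.0, -0.064, 0.998, -0.0]
contact_force: [0.8, 0.1, 0.6]
width: 0.0001
gripper_force: 0.0
clock: 1.4
position: [0.2967, 0.1584, 0.2532]
ee_rot: [0.0, -0.064, 0.998, -0.0]
contact_force: [0.4, -0.7, -0.1]
width: 0.0003
gripper_force: 0.0
clock: 1.82
position: [0.3196, -0.0202, 0.2534]
ee_rot: [0.0, -0.064, 0.998, 0.0]
contact_force: [0.8, -0.2, -0.2]
width: -0.0001
gripper_force: 0.0
clock: 2.23
position: [0.3425, -0.1989, 0.2532]
ee_rot: [0.0, -0.063, 0.998, 0.0]
contact_force: [1.3, 0.5, 0.7]
width: -0.0001
gripper_force: 0.0
[-7.02653606e-01  3.91167062e-04  1.84109652e+00  3.85176338e-04
  1.30008271e+00 -2.39975704e+00]
t 2.2 p [ 0.3425 -0.1989  0.2532] yaw -3.0154 F [1.3 0.5 0.7] w -0.0001 tilt [-0.  0. -1.]
turn tool z 0.0
shift (after turn) -0.1399 -0.1993 0.0532
```

```bash

python3 -m handwheel '[{"sx": -0.028,"sy": -0.04},{"sx": -0.028,"sy": -0.04,"sz": 0.01},{"sx": -0.028,"sy": -0.04,"sz": 0.01},{"sx": -0.028,"sy": -0.04,"sz": 0.01},{"sx": -0.028,"sy": -0.04,"sz": 0.02}]'|tail -4
python3 - <<'E'
from h import *
im,K,T=grab("wrist");np.savez("w1.npz",a=im,K=K,T=T);save("w1.png",im)
print([proj(K,T,[*inl(x,y),.06]).round() for x,y in((43,26),(43,-26),(-43,-26),(-43,26)) for x,y in [(x/1e3,y/1e3)]])
go(*inl(-.027),.095,IY+np.pi);print(st()["qpos"])
E
```

```text
ee_rot: [0.001, -0.063, 0.998, -0.001]
contact_force: [0.0, 0.0, 0.7]
width: 0.0001
gripper_force: 0.0
[array([268., 314.]), array([210., 314.]), array([205., 224.]), array([267., 224.])]
t 2.7 p [ 0.4853 -0.3548  0.2068] yaw -3.016 F [ 5.2 -4.2 -2.1] w 0.0001 tilt [-0.002 -0.003 -1.   ]
turn tool z -0.0006
shift (after turn) -0.0308 -0.0267 0.1118
[-7.46671600e-01  3.41362604e-01  1.52614031e+00 -6.01724438e-04
  1.27040919e+00 -2.44286983e+00]
```

View pics/w1.png

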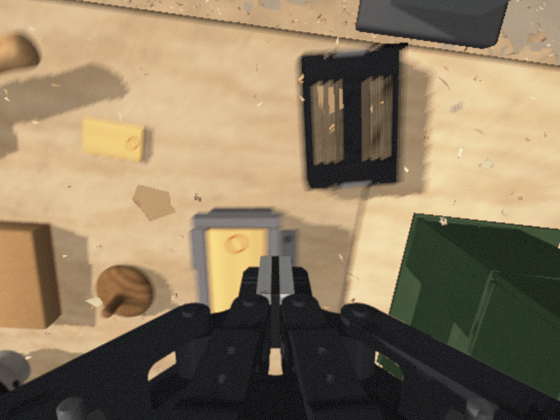

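The wrist view shows the recess at u 205–268 with its near edge at v 226, within about 1 mm of the prediction. The finger mark is at (236,243), the cover at (352,117), the small look-alike plate at (114,139) and the top at (125,290). I'll move above the well, then press.

```bash
python3 -m handwheel '[{"sx": -0.0308,"sy": -0.0267,"sz": 0.03},{"sz": 0.035},{"sz": 0.03},{}]' | tail -6
python3 - <<'E'
from h import *
d=np.load("w1.npz");K,T=d["K"],d["T"]
for p in((302,58),(401,50),(397,182),(308,188)): print(p,ray(K,T,*p,.03)[:2].round(4))
m=(d["a"].max(2)<45).astype(np.uint8); m[:45]=0;m[192:]=0;m[:,:290]=0;m[:,410:]=0
m=cv2.morphologyEx(m,cv2.MORPH_OPEN,np.ones((5,5)))
c=cv2.convexHull(np.vstack(cv2.findContours(m,0,1)[0]))[:,0]
P=np.array([ray(K,T,u,v,.03)[:2]*1000 for u,v in c],np.float32);print(cv2.minAreaRect(P))
go(*inl(-.027),.09,IY+np.pi)
E
```

```text
clock: 3.03
position: [0.5037, -0.3625, 0.1156]
ee_rot: [-0.005, -0.064, 0.998, 0.005]
contact_force: [-1.7, 1.1, -0.4]
width: 0.0001
gripper_force: 0.0
(302, 58) [ 0.3644 -0.3419]
(401, 50) [ 0.3483 -0.263 ]
(397, 182) [ 0.4552 -0.2418]
(308, 188) [ 0.4708 -0.3205]
((407.333984375, -293.26409912109375), (112.98786163330078, 79.05496215820312), 11.619147300720215)
t 3.0 p [ 0.5037 -0.3625  0.1156] yaw -3.0144 F [-1.7  1.1 -0.4] w 0.0001 tilt [ 0.009  0.011 -1.   ]
turn tool z 0.0009
shift (after turn) -0.0135 -0.0167 0.0256
```

```bash
python3 -m handwheel '[{"sx": -0.0135,"sy": -0.0167},{"sz": 0.02},{}]' | tail -6
python3 - <<'E'
from h import *
go(*inl(-.027),.082,IY+np.pi)
E
```

```text
clock: 3.28
position: [0.5221, -0.38, 0.1015]
ee_rot: [-0.001, -0.064, 0.998, 0.001]
contact_force: [-0.6, -0.0, -0.4]
width: 0.0002
gripper_force: 0.0
t 3.3 p [ 0.5221 -0.38    0.1015] yaw -3.0144 F [-0.6 -0.  -0.4] w 0.0002 tilt [ 0.002  0.002 -1.   ]
turn tool z 0.0009
shift (after turn) 0.0025 0.003 0.0195
```

```bash
python3 -m handwheel '[{"sx": 0.0025,"sy": 0.003,"sz": 0.01},{"sz": 0.006},{"sz": 0.004},{"sz": 0.004},{}]' | tail -6
python3 -m handwheel '[{"sz": 0.003},{"sz": 0.003},{"sz": 0.003},{}]' | tail -6
python3 - <<'E'
from h import *
go(*inl(-.027),.068,IY+np.pi)
E
```

```text
clock: 3.7
position: [0.5196, -0.3775, 0.0787]
ee_rot: [-0.0, -0.064, 0.998, 0.0]
contact_force: [-0.4, 0.4, -0.3]
width: 0.0003
gripper_force: 0.0
clock: 4.03
position: [0.5198, -0.3779, 0.0694]
ee_rot: [-0.0, -0.064, 0.998, -0.0]
contact_force: [0.1, -0.4, 0.6]
width: -0.0002
gripper_force: 0.3
t 4.0 p [ 0.5198 -0.3779  0.0694] yaw -3.0143 F [ 0.1 -0.4  0.6] w -0.0002 tilt [ 0.  0. -1.]
turn tool z 0.001
shift (after turn) 0.0006 0.0006 0.0014
```

```bash
python3 -m handwheel '[{"sz": 0.002},{"sz": 0.002},{},{}]' | tail -6
python3 -m handwheel '[{"sz": 0.002},{"sz": 0.001},{},{}]' | tail -6
python3 - <<'E'
from h import *
im,K,T=grab("side");a,K0,T0=grab("scene")
o=np.vstack([cv2.resize(im[195:275,240:360],(600,300)),cv2.resize(a[160:240,240:360],(600,300))]);save("tip.png",o)
E
```

```text
clock: 4.37
position: [0.52, -0.378, 0.0688]
ee_rot: [0.001, -0.064, 0.998, -0.001]
contact_force: [-3.9, 2.6, 15.4]
width: 0.0002
gripper_force: 6.9
clock: 4.7
position: [0.5201, -0.3781, 0.0684]
ee_rot: [0.001, -0.064, 0.998, -0.001]
contact_force: [-7.0, 5.3, 28.8]
width: -0.0001
gripper_force: 12.8
```

View pics/tip.png

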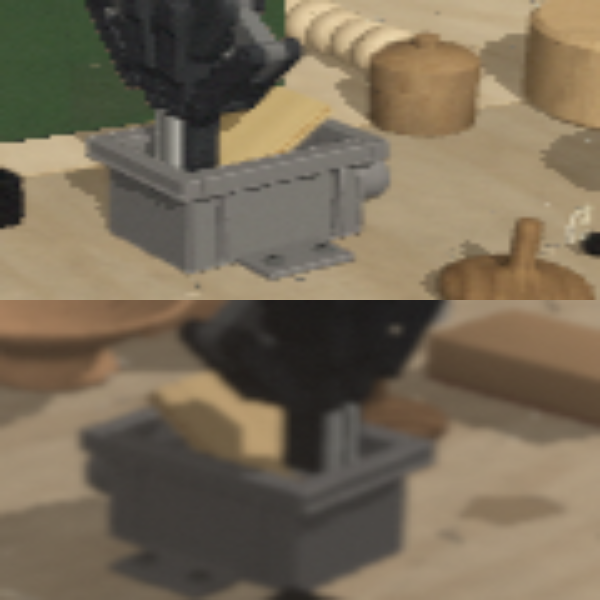

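Both views show the plate tipped, high end at the +x/spigot side. I'll retreat, open, move over the raised end and check.

```bash
python3 -m handwheel '[{"sz": -0.01},{"sz": -0.03},{"sz": -0.03},{}]' | tail -6
python3 -m handwheel '[{"sx": -0.025},{"sx": -0.0245},{},{},{}]' .08 | tail -6
python3 - <<'E'
from h import *
im,K,T=grab("side");save("tip2.png",cv2.resize(im[180:275,240:360],(600,475)))
go(*inl(.023),.083,IY+np.pi)
E
```

```text
clock: 5.13
position: [0.5228, -0.3803, 0.139]
ee_rot: [0.004, -0.064, 0.998, -0.004]
contact_force: [1.8, -1.1, 1.4]
width: 0.0002
gripper_force: 0.0
clock: 5.55
position: [0.5684, -0.3712, 0.1319]
ee_rot: [-0.001, -0.064, 0.998, 0.0]
contact_force: [-0.5, 0.4, -0.3]
width: 0.0601
gripper_force: 0.0
t 5.6 p [ 0.5681 -0.3713  0.1321] yaw -3.0144 F [-0.9  0.4 -0.1] w 0.0673 tilt [ 0.001  0.001 -1.   ]
turn tool z 0.001
shift (after turn) -0.0008 0.0001 0.0491
```

View pics/tip2.png

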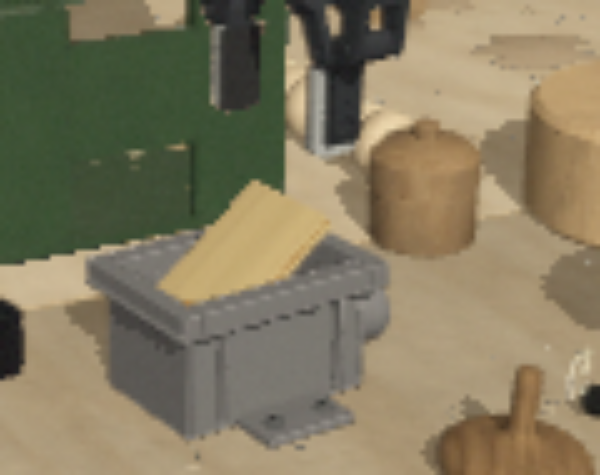

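The plate stands tipped by itself, its high edge at crop (295,205), and the open fingers are above it. I'll descend and grip.

```bash
python3 -m handwheel '[{"sz": 0.02},{"sz": 0.02},{"sz": 0.009},{},{}]' | tail -6
python3 -m handwheel '[{},{},{},{},{}]' 0.03 40 | tail -6
python3 -m handwheel '[{},{},{},{}]' | tail -6
```

```text
clock: 6.02
position: [0.5683, -0.3716, 0.0834]
ee_rot: [-0.0, -0.063, 0.998, 0.0]
contact_force: [-0.3, -0.6, 0.0]
width: 0.0799
gripper_force: 0.0
clock: 6.43
position: [0.5692, -0.3706, 0.0847]
ee_rot: [0.0, -0.064, 0.998, 0.001]
contact_force: [-0.2, 4.0, 4.8]
width: 0.0489
gripper_force: 44.4
clock: 6.77
position: [0.5692, -0.3706, 0.0847]
ee_rot: [0.0, -0.064, 0.998, 0.001]
contact_force: [-0.1, 5.2, 6.6]
width: 0.0489
gripper_force: 44.5
```

```bash
python3 -m handwheel '[{"sz": -0.01},{"sz": -0.015},{"sz": -0.02},{"sz": -0.025},{"sz": -0.03}]' | tail -6
python3 -m handwheel '[{"sz": -0.03},{"sz": -0.02},{}]' | tail -6
python3 - <<'E'
from h import *
im,K,T=grab("side");save("lift.png",cv2.resize(im[100:275,200:380],(600,583)))
go(.41,-.28,.23,-np.pi);go(.41,-.09,.23,-np.pi)
E
```

```text
clock: 7.18
position: [0.5683, -0.3722, 0.1836]
ee_rot: [-0.001, -0.064, 0.998, -0.0]
contact_force: [0.4, -0.1, -1.2]
width: 0.0487
gripper_force: 43.8
clock: 7.43
position: [0.5711, -0.3744, 0.2402]
ee_rot: [0.004, -0.063, 0.998, -0.005]
contact_force: [0.8, -1.0, 0.2]
width: 0.0486
gripper_force: 43.8
t 7.5 p [ 0.5701 -0.3735  0.2373] yaw -3.0146 F [ 1.4 -0.9 -0.6] w 0.0483 tilt [-0.005 -0.007 -1.   ]
turn tool z 0.127
shift (after turn) 0.1601 0.0935 0.0073
t 7.5 p [ 0.5701 -0.3735  0.2373] yaw -3.0146 F [ 1.4 -0.9 -0.6] w 0.0483 tilt [-0.005 -0.007 -1.   ]
turn tool z 0.127
shift (after turn) 0.1601 0.2835 0.0073
```

View pics/lift.png

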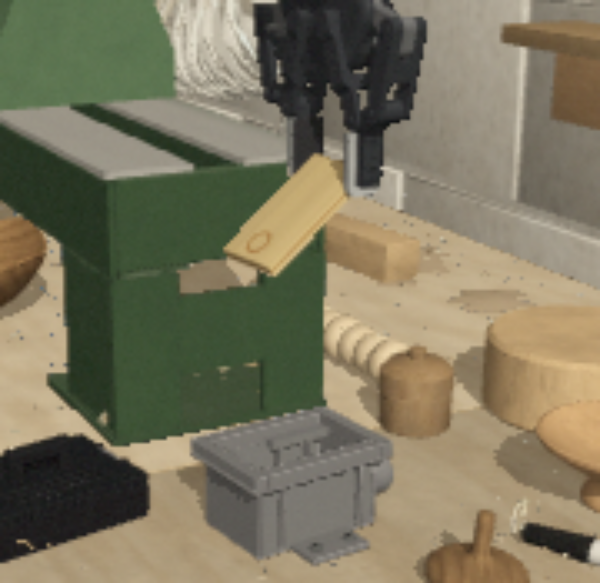

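The plate is held near its high end, finger-mark end down, and the inlet is empty. [0.41,-0.09] is the spot farther from cover and inlet, so I'll carry it there.

```bash
python3 -m handwheel '[{"yaw": 0.12},{"sx": 0.035,"sy": 0.02},{"sx": 0.035,"sy": 0.02},{"sx": 0.035,"sy": 0.02},{"sx": 0.035,"sy": 0.02}]' | tail -6
python3 -m handwheel '[{"sx": 0.015,"sy": 0.0135},{"sy": 0.038},{"sy": 0.038},{"sy": 0.038},{"sy": 0.038}]' | tail -6
python3 -m handwheel '[{"sy": 0.028},{"sz": 0.04},{"sz": 0.04},{"sz": 0.03},{}]' | tail -6
python3 - <<'E'
from h import *
im,K,T=grab("side");a,K0,T0=grab("scene")
o=np.hstack([im[60:270,120:320],a[170:380,110:310]]);save("lay.png",cv2.resize(o,(800,420)))
go(.415,-.10,.024,-np.pi)
E
```

```text
clock: 7.9
position: [0.4261, -0.2916, 0.2315]
ee_rot: [-0.002, -0.004, 1.0, 0.001]
contact_force: [-0.4, -1.0, -1.0]
width: 0.0486
gripper_force: 43.9
clock: 8.32
position: [0.4109, -0.126, 0.2324]
ee_rot: [-0.001, -0.003, 1.0, 0.0]
contact_force: [1.7, 0.7, -0.8]
width: 0.0489
gripper_force: 43.8
clock: 8.73
position: [0.4067, -0.0971, 0.1181]
ee_rot: [-0.006, -0.004, 1.0, 0.002]
contact_force: [-1.1, 0.5, -0.3]
width: 0.0489
gripper_force: 43.8
t 8.8 p [ 0.4111 -0.099   0.1228] yaw -3.1342 F [ 0.9 -0.6  0.3] w 0.0486 tilt [ 0.003  0.001 -1.   ]
turn tool z 0.0073
shift (after turn) -0.0039 -0.001 0.0988
```

View pics/lay.png

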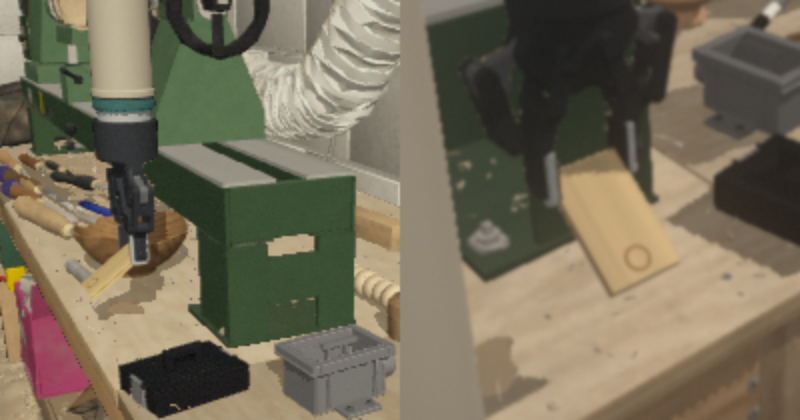

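The plate hangs over bare bench, clear of the lathe foot and the cover. I'll lower it, letting it swivel in a light grip.

```bash
python3 -m handwheel '[{"sz": 0.03},{"sz": 0.02},{"sz": 0.01},{"sz": 0.006},{}]' - 20 | tail -6
python3 -m handwheel '[{"sz": 0.006},{"sz": 0.006},{"sz": 0.006},{"sz": 0.004},{}]' | tail -6
python3 -m handwheel '[{"sz": 0.004},{"sz": 0.003},{"sz": 0.002},{}]' | tail -6
```

```text
clock: 9.25
position: [0.4133, -0.1, 0.0585]
ee_rot: [0.001, -0.003, 1.0, -0.0]
contact_force: [-0.0, -0.4, 1.4]
width: 0.0487
gripper_force: 44.0
clock: 9.67
position: [0.417, -0.1012, 0.0381]
ee_rot: [0.005, -0.004, 1.0, -0.002]
contact_force: [4.5, -0.0, 4.9]
width: 0.0485
gripper_force: 45.8
clock: 10.0
position: [0.4166, -0.1011, 0.0291]
ee_rot: [0.005, -0.004, 1.0, -0.002]
contact_force: [3.7, 0.9, 4.6]
width: 0.0486
gripper_force: 45.7
```

```bash
python3 -m handwheel '[{"sz": 0.003},{"sz": 0.001},{}]' | tail -6
python3 -m handwheel '[{},{},{},{},{}]' .08 40 | tail -6
python3 -m handwheel '[{"sz": -0.01},{"sz": -0.04},{"sz": -0.04},{"sz": -0.04},{}]' | tail -6
python3 - <<'E'
from h import *
im,K,T=grab("wrist");np.savez("w2.npz",a=im,K=K,T=T)
a,K,T=grab("scene");h=cv2.cvtColor(a,cv2.COLOR_RGB2HSV)
im2=im
save("w2.png",np.hstack([cv2.resize(im,(480,360)),cv2.resize(a[240:360,150:260],(320,360))]))
go(.407,-.292,.2,-np.pi+.195)
E
```

```text
clock: 10.25
position: [0.4161, -0.101, 0.0249]
ee_rot: [0.004, -0.004, 1.0, -0.002]
contact_force: [3.1, -0.0, 5.6]
width: 0.0484
gripper_force: 45.7
clock: 10.67
position: [0.4116, -0.0991, 0.0227]
ee_rot: [-0.0, -0.004, 1.0, 0.0]
contact_force: [-0.2, 0.4, -0.3]
width: 0.0799
gripper_force: 0.0
clock: 11.08
position: [0.4163, -0.1009, 0.1593]
ee_rot: [0.006, -0.004, 1.0, -0.003]
contact_force: [1.5, -1.0, 0.4]
width: 0.08
gripper_force: 0.0
t 11.2 p [ 0.4127 -0.0995  0.1542] yaw -3.1343 F [-0.2 -0.3 -0.7] w 0.0802 tilt [-0.004 -0.002 -1.   ]
turn tool z -0.1877
shift (after turn) 0.0429 -0.1878 -0.0458
```

View pics/w2.png

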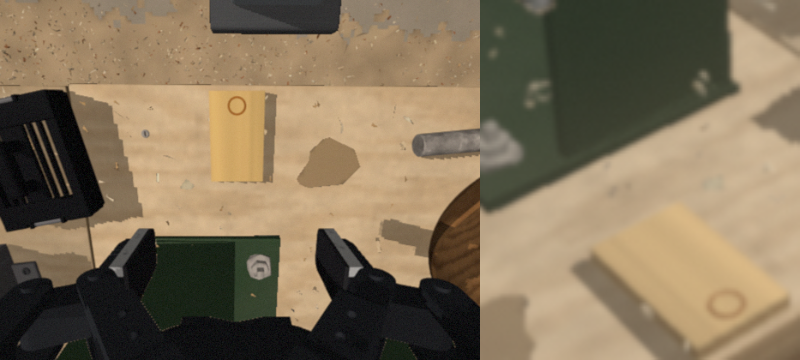

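The plate lies flat on the bench at wrist crop (238,137), inside the bench edge (row 85 of the crop). Next I'll go above the cover for a better fix on it.

```bash
python3 -m handwheel '[{"yaw": -0.0627},{"yaw": -0.0625},{"yaw": -0.0625},{"sy": -0.035,"sz": -0.015},{"sy": -0.035,"sz": -0.015}]' | tail -6
python3 -m handwheel '[{"sy": -0.039,"sz": -0.015},{"sy": -0.039},{"sy": -0.039},{},{}]' | tail -6
python3 - <<'E'
from h import *
d=np.load("w2.npz")
for u,v in((210,90),(265,90),(265,182),(211,182),(200,85),(280,85)): print((u,v),ray(d["K"],d["T"],u*7/6,v*7/6,.008 if v>85 else 0)[:2].round(4))
go(.45,-.285,.2,-np.pi+.195)
im,K,T=grab("wrist");np.savez("w3.npz",a=im,K=K,T=T);save("w3.png",im)
E
```

```text
clock: 11.6
position: [0.4231, -0.166, 0.1802]
ee_rot: [-0.003, -0.099, 0.995, 0.003]
contact_force: [1.8, -1.0, 0.8]
width: 0.0801
gripper_force: 0.0
clock: 12.02
position: [0.4473, -0.2837, 0.195]
ee_rot: [-0.002, -0.096, 0.995, 0.002]
contact_force: [0.6, 0.3, -0.3]
width: 0.0798
gripper_force: 0.0
(210, 90) [ 0.3409 -0.1245]
(265, 90) [ 0.3405 -0.0759]
(265, 182) [ 0.4251 -0.0728]
(211, 182) [ 0.4256 -0.125 ]
(200, 85) [ 0.3365 -0.1342]
(280, 85) [ 0.3359 -0.0617]
t 12.0 p [ 0.4473 -0.2837  0.195 ] yaw -2.9497 F [ 0.6  0.3 -0.3] w 0.0798 tilt [ 0.003  0.004 -1.   ]
turn tool z -0.0031
shift (after turn) -0.0024 -0.0018 -0.005
```

```bash
python3 - <<'E'
from h import *
d=np.load("w3.npz");K,T,a=d["K"],d["T"],d["a"]
print([proj(K,T,[.407,-.292,z]).round() for z in(.03,.052)])
m=(a.max(2)<45).astype(np.uint8); 
m=cv2.morphologyEx(m,cv2.MORPH_OPEN,np.ones((5,5)))
o=a.copy();o[m>0]=(255,0,0); save("w3m.png",np.hstack([cv2.resize(a,(400,300)),cv2.resize(o,(400,300))]))
E
```

```text
[array([273., 152.]), array([273., 155.])]
```

View pics/w3m.png

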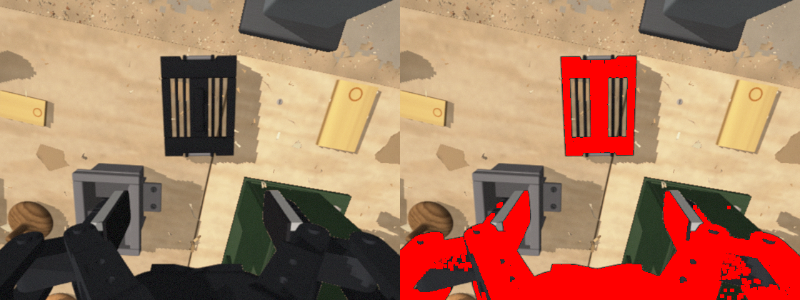

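The left half shows the cover's lid as a clean black rectangle at about (199,105), full-image (278,148), with the plate flat at (350,117). The mask on the right separates the lid well.

```bash
cat > cov.py <<'E'
from h import *
def cover(a,K,T,z,near):
    m=cv2.morphologyEx((a.max(2)<45).astype(np.uint8),cv2.MORPH_OPEN,np.ones((5,5)))
    n,l,s,c=cv2.connectedComponentsWithStats(m)
    i=1+np.argmin(np.linalg.norm(c[1:]-near,axis=1)+1e3*(s[1:,4]<1500))
    h=cv2.convexHull(max(cv2.findContours((l==i).astype(np.uint8),0,1)[0],key=len))[:,0]
    P=np.array([ray(K,T,u,v,z)[:2]*1000 for u,v in h],np.float32)
    return cv2.minAreaRect(P), cv2.boundingRect(h)
E
python3 - <<'E'
from cov import *
d=np.load("w3.npz")
print(cover(d["a"],d["K"],d["T"],.03,(278,148)))
g=cv2.cvtColor(d["a"],cv2.COLOR_RGB2HSV)
for u,v in((104,234),(190,240)): print(g[v,u])
print([proj(d["K"],d["T"],[*inl(x,y),.06]).round() for x,y in((-.053,.038),(-.053,-.038),(.053,-.038),(-.043,.026),(-.043,-.026),(.043,-.026))])
go(.407,-.292,.045,np.pi+.195)
E
```

```text
(((405.79449462890625, -287.7046813964844), (112.11488342285156, 82.44557189941406), 11.728253364562988), (226, 79, 105, 139))
[ 17  89 216]
[40 10 74]
[array([191., 245.]), array([ 95., 239.]), array([104., 353.]), array([176., 256.]), array([111., 252.]), array([117., 344.])]
t 12.1 p [ 0.4469 -0.282   0.1951] yaw -2.9483 F [-1.   0.9 -0.7] w 0.08 tilt [ 0.003  0.005 -1.   ]
turn tool z -0.0017
shift (after turn) 0.041 -0.0021 0.1501
```

```bash
python3 -m handwheel '[{},{},{}]'|tail -6; python3 - <<'E'
from cov import *
for k in range(2):
    s1=st()["position"];im,K,T=grab("wrist");s2=st()["position"]; print(np.round(s1,4),np.round(s2,4))
    print(cover(im,K,T,.03,(278,148)))
np.savez("w4.npz",a=im,K=K,T=T)
h=cv2.cvtColor(im,cv2.COLOR_RGB2HSV); m=((h[...,1]<60)&(h[...,2]>50)&(h[...,2]<170)).astype(np.uint8)
for v in(262,275,285): print(v,''.join('#' if x else '.' for x in m[v,80:240]))
for u in(115,150,180): print(u,''.join('#' if x else '.' for x in m[215:270,u]))
E
```

```text
clock: 12.32
position: [0.4478, -0.281, 0.1973]
ee_rot: [-0.0, -0.098, 0.995, 0.001]
contact_force: [-0.1, 0.1, 0.6]
width: 0.0796
gripper_force: 0.0
[ 0.4478 -0.281   0.1973] [ 0.448  -0.2813  0.1976]
(((405.74273681640625, -288.1517333984375), (111.832275390625, 82.42092895507812), 11.473669052124023), (224, 78, 104, 137))
[ 0.448  -0.2813  0.1976] [ 0.4481 -0.2815  0.1977]
(((405.72784423828125, -288.1996154785156), (112.41796875, 82.54121398925781), 11.461181640625), (224, 77, 104, 138))
262 .....................###############...##..#.##.....##############################################################....##############.###########................
275 ......................###############...#...##....#..........#####........##############.............#############....##########################................
285 .......................##############.#........##....###..........################...................#############....#########################.................
115 ...................##################.#.#.#############
150 ............###########################################
180 ..............#########################################
```

```bash
python3 - <<'E'
from h import *
d=np.load("w4.npz");K,T=d["K"],d["T"];Rm=np.array([[np.cos(IY),np.sin(IY)],[-np.sin(IY),np.cos(IY)]])
for u,v in((102.5,275),(117,275),(180.5,275),(194,275),(103,285),(180,285),(194,285),(101,262),(115,234),(180,229),(150,227)):
    print((u,v),(Rm@(ray(K,T,u,v,.06)[:2]-IN)*1000).round(1))
for x in range(170,290,1): pass
g=cv2.cvtColor(d["a"],cv2.COLOR_RGB2GRAY)
print(g[220:262,150]);print(g[220:262,130]);print(g[275,95:125],g[275,172:206])
# same on scene now that it's empty
E
```

```text
(102.5, 275) [-18.4 -33.8]
(117, 275) [-19.3 -21.8]
(180.5, 275) [-22.9  30.7]
(194, 275) [-23.7  41.9]
(103, 285) [ -9.2 -34. ]
(180, 285) [-13.7  30.3]
(194, 285) [-14.5  41.9]
(101, 262) [-30.1 -34.2]
(115, 234) [-55.3 -21.4]
(180, 229) [-63.2  30.5]
(150, 227) [-63.2   6.7]
[188 189 190 190 194 171 114  69  73  69  74  74  71  75  73  79 102 124
  98  74  74  94 112 126 126 126 127 124 126 124 124 117  97  88  87  92
  88  88  95  84  87  88]
[181 184 183 182 183 188 186 193 191 176 130  90  71  75  86 110 116  93
  73  73  97 119 125 126 126 125 128 120 122 123 106  70  46  46  41  51
  46  46  44  47  44  47]
[186 185 188 188 189 187 180 152 126 125 126 124 126 125 122 124 122 123
 122 107  74  54  46  42  49  49  46  43  45  50] [ 15  14  10  24  14  25  21  14  46 103 128 126 126 125 126 125 127 127
 126 115  83  49  39  44  48  48  70  84  90  90  90  90  91  94]
```

```bash
python3 - <<'E'
from h import *
go(.4055,-.288,.0545,np.pi+.2005)
E
```

```text
t 12.4 p [ 0.4481 -0.2815  0.1977] yaw -2.9454 F [ 0.4  0.1 -0.3] w 0.0801 tilt [-0.  0. -1.]
turn tool z -0.0043
shift (after turn) 0.043 0.0021 0.1432
```

```bash
python3 -m handwheel '[{"sx": 0.022,"sy": 0.001,"yaw": -0.0043},{"sx": 0.021,"sy": 0.001},{"sz": 0.035},{"sz": 0.035},{"sz": 0.03}]' .04 60 | tail -6
python3 -m handwheel '[{"sz": 0.028},{"sz": 0.01},{},{}]' | tail -6
python3 - <<'E'
from h import *
go(.4055,-.288,.0545,np.pi+.2005)
E
```

```text
clock: 12.83
position: [0.4054, -0.2885, 0.0971]
ee_rot: [0.001, -0.099, 0.995, -0.001]
contact_force: [-0.2, 0.5, -0.7]
width: 0.0398
gripper_force: 0.0
clock: 13.17
position: [0.4057, -0.2886, 0.0596]
ee_rot: [-0.0, -0.1, 0.995, 0.0]
contact_force: [0.5, -0.4, 0.3]
width: 0.0401
gripper_force: 0.0
t 13.2 p [ 0.4057 -0.2886  0.0596] yaw -2.9418 F [ 0.5 -0.4  0.3] w 0.0401 tilt [ 0.     0.001 -1.   ]
turn tool z -0.0007
shift (after turn) 0.0001 0.0006 0.0051
```

```bash
python3 -m handwheel '[{"sy": 0.0006,"sz": 0.003},{},{},{},{}]' 0 60 | tail -6
python3 -m handwheel '[{},{},{},{}]' 0 80| tail -6
```

```text
clock: 13.58
position: [0.4062, -0.2889, 0.0579]
ee_rot: [0.001, -0.099, 0.995, -0.001]
contact_force: [-0.3, 1.2, 6.3]
width: 0.0103
gripper_force: 61.1
clock: 13.92
position: [0.4062, -0.2889, 0.0579]
ee_rot: [0.001, -0.099, 0.995, -0.001]
contact_force: [0.6, 0.7, 7.5]
width: 0.0098
gripper_force: 79.6
```

```bash
python3 -m handwheel '[{"sz": -0.01},{"sz": -0.02},{"sz": -0.03},{"sz": -0.03},{"sz": -0.025,"yaw": 0.0365}]' | tail -6
python3 -m handwheel '[{"yaw": 0.036},{},{}]' | tail -6
python3 - <<'E'
from h import *
go(*(IN+[0,.0015]),.155,np.pi+IY)
E
```

```text
clock: 14.33
position: [0.4055, -0.2885, 0.1734]
ee_rot: [0.0, -0.081, 0.997, -0.0]
contact_force: [0.1, -0.7, -1.5]
width: 0.01
gripper_force: 78.5
clock: 14.58
position: [0.405, -0.288, 0.1715]
ee_rot: [-0.0, -0.064, 0.998, 0.0]
contact_force: [0.1, -0.4, -0.9]
width: 0.01
gripper_force: 78.6
t 14.6 p [ 0.405  -0.288   0.1715] yaw -3.014 F [ 0.1 -0.4 -0.9] w 0.01 tilt [ 0.     0.001 -1.   ]
turn tool z 0.0013
shift (after turn) -0.1292 -0.1016 0.0165
```

```bash
python3 -m handwheel '[{"sx": -0.026,"sy": -0.0203},{"sx": -0.026,"sy": -0.0203},{"sx": -0.026,"sy": -0.0203},{"sx": -0.026,"sy": -0.0203},{"sx": -0.0252,"sy": -0.0204}]' | tail -6
python3 -m handwheel '[{"sz": 0.015},{},{},{}]' | tail -6
cat > meas.py <<'E'
from cov import *
# cover lid vs empty-inlet rim, scene & side. reports inlet-frame offsets
Rm=np.array([[np.cos(IY),np.sin(IY)],[-np.sin(IY),np.cos(IY)]])
E
python3 - <<'E'
from meas import *
go(*(IN+[0,.0015]),.155,np.pi+IY)
z=st()["position"][2]-.0339
for n in("scene","side"):
    im,K,T=grab(n);np.savez("h_%s.npz"%n,a=im,K=K,T=T)
    for o in ((-.0575,-.0425),(.0575,-.0425),(.0575,.0425),(-.0575,.0425)):
        print(n,proj(K,T,[*inl(*o),z+.006]).round(1),end=' ')
    for o in ((-.053,-.038),(.053,-.038),(.053,.038),(-.053,.038)):
        print("rim",proj(K,T,[*inl(*o),.06]).round(1),end=' ')
    print()
    c=proj(K,T,[*inl(0),z]);m=(im.max(2)<60).astype(np.uint8)
    u,v=c.round().astype(int);sub=m[v-35:v+50,u-55:u+56]; print(u-55,v-35)
    g=cv2.cvtColor(im,cv2.COLOR_RGB2GRAY)[v-35:v+65,u-55:u+56]
    for r in range(0,100,2): print(''.join(" .:-=+*#%@"[min(9,int(x)//24)] for x in g[r]))
E
```

```text
clock: 15.0
position: [0.5471, -0.3728, 0.1696]
ee_rot: [-0.001, -0.064, 0.998, 0.001]
contact_force: [0.5, -0.1, -1.6]
width: 0.0101
gripper_force: 78.6
clock: 15.33
position: [0.5454, -0.3719, 0.1556]
ee_rot: [-0.001, -0.063, 0.998, 0.001]
contact_force: [0.0, -0.2, -0.3]
width: 0.01
gripper_force: 78.6
t 15.3 p [ 0.5454 -0.3719  0.1556] yaw -3.0145 F [ 0.  -0.2 -0.3] w 0.01 tilt [ 0.002  0.003 -1.   ]
turn tool z 0.0008
shift (after turn) -0.0006 -0.0006 0.0006
scene [333.4 161.7] scene [283.6 146.7] scene [251.4 158.9] scene [302.  175.9] rim [328.  197.1] rim [283.7 181.4] rim [255.9 193.8] rim [300.9 211.5] 
237 129
:::::::::::::::::::::::::-------::...............:::.................  ....   ..         .       .:=+**********
::::::::::::::::::::::::--------:::...............:...................        ..                  .:=+++*******
:::::::::::::::::::::::::-:::-:---::.......................... .......        ...                 ...::-=++*+**
::::::::::::::::::::::::::---------::................................. .      ..  .               ......::-====
::::::::::::::::::::::
[... 10186 characters left out ...]
****************************
******************************=--------------==========+==+===+=====+========++=******************************+
*********************************+-----------====++===========+=+=========+**************************+********=
************************************=--------===+=+====+==============---=-=++********************+**====*****-
**************************************+=-----===++===========-:--==========++++*******************+**=-----:::-
*****************************************+=--===++==++=+--===---=====+++++==+********************=----------::-
********************************************=+++=*********+--==++++++=************************==-----====--====
```

```bash
cat > meas.py <<'E'
from cov import *
def edge(g,K,T,p_top,p_bot,sign):
    # vertical silhouette edge between two projected points: subpixel column offset from prediction, sign=+1: bright->dark going right
    a,b=proj(K,T,p_top),proj(K,T,p_bot); out=[]
    g=cv2.GaussianBlur(g.astype(float),(0,0),.8)
    for v in range(int(np.ceil(a[1]+1.5)),int(np.floor(b[1]-1))+1):
        u0=a[0]+(b[0]-a[0])*(v-a[1])/(b[1]-a[1]); c=int(round(u0)); s=range(c-6,c+7)
        d=np.array([-sign*(g[v,x+1]-g[v,x-1]) for x in s]); w=np.clip(d-.5*d.max(),0,None); i=d.argmax(); w[:max(0,i-2)]=0; w[i+3:]=0
        out.append((w*np.array(s)).sum()/w.sum()-u0)
    return np.round(np.array(out),1)
def both(img,K,T,n,ctr,hx,hy,zt,zb):
    g=cv2.cvtColor(img,cv2.COLOR_RGB2GRAY); cs,sn=np.cos(IY),np.sin(IY)
    def P(x,y,z): return [ctr[0]+x*cs-y*sn,ctr[1]+x*sn+y*cs,z]
    C=[(-hx,-hy),(hx,-hy),(hx,hy),(-hx,hy)]; us=[proj(K,T,P(*c,zt))[0] for c in C]
    l,r=C[int(np.argmin(us))],C[int(np.argmax(us))]
    L=edge(g,K,T,P(*l,zt),P(*l,zb),1);Rr=edge(g,K,T,P(*r,zt),P(*r,zb),-1)
    print(n,"L",L,"R",Rr,"mid",round((np.median(L)+np.median(Rr))/2,2)); return (np.median(L)+np.median(Rr))/2
E
cat > rel.py <<'E'
from meas import *
d=np.load("cams.npz"); s=np.load("h_scene.npz"); e=np.load("h_side.npz")
import sys
px,py,pz=map(float,sys.argv[1:4]); z=pz-.0339; TC=np.array([px,py])
A=[];b=[];c=[]
for n,im0,now in(("scene",d["a"],s),("side",d["b"],e)):
    K,T=now["K"],now["T"]
    r=both(im0,K,T,n+" rim",IN,.053,.038,.06,.048)
    k=both(now["a"],K,T,n+" cov",TC,.0575,.0425,z+.006,z-.024)
    p0=np.array([*IN,.06]); J=[proj(K,T,p0+[.01,0,0])[0]-proj(K,T,p0)[0],proj(K,T,p0+[0,.01,0])[0]-proj(K,T,p0)[0]]
    A.append(np.array(J)/10);b.append(r);c.append(k)
print("rim centre minus IN mm",np.linalg.solve(A,b).round(2)," cover centre minus TCP mm",np.linalg.solve(A,c).round(2))
E
python3 rel.py .5454 -.3719 .1556
```

```text
scene rim L [-0.6 -0.6 -0.4] R [-1.1 -1.2 -1.3 -1.4] mid -0.92
scene cov L [1.3 1.2 1.3 1.3 1.2 1.2 1.2 1.1 1.1 1.1 1.2 1.2 1.3 1.7] R [0.1 0.1 0.1 0.2 0.3 0.4 0.4 0.5 0.6 0.6 0.6 0.5 0.2 0. ] mid 0.77
side rim L [0.4 0.5 0.6] R [-0.3 -0.3 -0.2] mid 0.1
side cov L [0.5 0.4 0.4 0.4 0.4 0.4 0.3 0.3 0.3 0.5 1.3] R [-0.8 -0.8 -0.7 -0.5 -0.4 -0.3 -0.4 -0.4 -0.4 -0.4 -0.6] mid 0.0
rim centre minus IN mm [0.97 1.37]  cover centre minus TCP mm [-0.67 -1.27]
```

```bash
python3 -m handwheel '[{"sx": -0.0022,"sy": 0.0003,"sz": 0.01},{"sz": 0.01},{"sz": 0.01},{},{}]' | tail -6
python3 - <<'E'
from h import *
go(.5476,-.3714,.12,np.pi+IY)
for n in("scene","side"):
    im,K,T=grab(n);np.savez("h_%s.npz"%n,a=im,K=K,T=T)
E
read x y z < <(python3 -c "from h import *;print(*st()['position'])"); python3 rel.py $x $y $z
```

```text
clock: 15.85
position: [0.5479, -0.3716, 0.1253]
ee_rot: [-0.001, -0.063, 0.998, 0.001]
contact_force: [-0.2, 1.1, -0.7]
width: 0.01
gripper_force: 78.6
t 15.8 p [ 0.5479 -0.3716  0.1253] yaw -3.0148 F [-0.2  1.1 -0.7] w 0.01 tilt [ 0.002  0.002 -1.   ]
turn tool z 0.0006
shift (after turn) 0.0003 0.0003 0.0053
scene rim L [-0.6 -0.6 -0.4] R [-1.1 -1.2 -1.3 -1.4] mid -0.92
scene cov L [1.2 1.2 1.3 1.3 1.2 1.  1.  1.  1.2 1.3 1.3 1.4 1.4] R [ 0.3  0.4  0.4  0.3  0.2  0.2  0.3  0.4  0.4  0.5  0.5  0.4 -0. ] mid 0.8
side rim L [0.4 0.5 0.6] R [-0.3 -0.3 -0.2] mid 0.1
side cov L [-0.1  0.2 -0.2 -0.4 -0.4 -0.4 -0.4 -0.4 -0.4 -0. ] R [-0.7 -0.8 -0.8 -0.6 -0.6 -0.6 -0.7 -0.7 -0.7 -0.8 -1.1] mid -0.55
rim centre minus IN mm [0.97 1.37]  cover centre minus TCP mm [-1.6  -0.51]
```

```bash
python3 -m handwheel '[{"sz": 0.004},{"sz": 0.004},{"sz": 0.003},{},{}]' | tail -6
python3 -m handwheel '[{"sz": 0.002},{"sz": 0.002},{},{}]' | tail -6
```

```text
clock: 16.37
position: [0.5485, -0.3722, 0.1153]
ee_rot: [-0.0, -0.063, 0.998, 0.0]
contact_force: [0.0, -1.2, -0.1]
width: 0.0099
gripper_force: 78.6
clock: 16.7
position: [0.549, -0.3727, 0.1123]
ee_rot: [0.0, -0.063, 0.998, -0.001]
contact_force: [-0.8, 0.3, 3.1]
width: 0.0101
gripper_force: 79.2
```

```bash
python3 -m handwheel '[{"sz": 0.002},{"sz": 0.002},{},{}]' | tail -6
python3 -m handwheel '[{"sz": 0.002},{"sz": 0.002},{},{}]' | tail -6
python3 - <<'E'
from h import *
go(.548,-.3717,.094,np.pi+IY);print(st()["moment"])
E
```

```text
clock: 17.03
position: [0.5496, -0.373, 0.1097]
ee_rot: [0.001, -0.063, 0.998, -0.001]
contact_force: [-0.9, 1.1, 8.4]
width: 0.0099
gripper_force: 80.0
clock: 17.37
position: [0.5488, -0.3729, 0.1049]
ee_rot: [0.0, -0.064, 0.998, -0.001]
contact_force: [-1.4, -0.0, 5.7]
width: 0.0095
gripper_force: 79.8
t 17.4 p [ 0.5488 -0.3729  0.1049] yaw -3.0145 F [-1.4 -0.   5.7] w 0.0095 tilt [-0.001 -0.002 -1.   ]
turn tool z 0.0009
shift (after turn) 0.0006 0.0013 0.0109
[-0.17225442  0.31731257  0.01162244]
```

```bash
python3 -m handwheel '[{"sz": 0.002},{"sz": 0.002},{"sz": 0.002},{},{}]' | tail -6
python3 -m handwheel '[{"sz": 0.002},{"sz": 0.002},{},{}]' | tail -6
python3 -m handwheel '[{"sz": 0.001},{"sz": 0.001},{},{}]' | tail -6
```

```text
clock: 17.78
position: [0.5492, -0.3732, 0.1008]
ee_rot: [0.001, -0.063, 0.998, -0.001]
contact_force: [-1.9, 1.3, 12.8]
width: 0.0099
gripper_force: 80.9
clock: 18.12
position: [0.5484, -0.3725, 0.0941]
ee_rot: [-0.0, -0.063, 0.998, -0.0]
contact_force: [-2.5, -0.4, 4.6]
width: 0.0104
gripper_force: 80.2
clock: 18.45
position: [0.5483, -0.3725, 0.0939]
ee_rot: [0.0, -0.063, 0.998, -0.0]
contact_force: [-5.1, 1.8, 14.0]
width: 0.0099
gripper_force: 81.3
```

```bash
python3 -m handwheel '[{"sz": 0.0015},{"sz": 0.001},{},{}]' | tail -6
python3 -m handwheel '[{"sz": -0.003},{},{},{},{}]' .03 60 | tail -6
python3 -m handwheel '[{"sz": -0.02},{"sz": -0.02},{"sz": -0.02},{},{}]' 0 | tail -6
python3 - <<'E'
from meas import *
print(st()["position"])
C=[.54697,-.37263]
for n in("scene","side"):
    im,K,T=grab(n);np.savez("f_%s.npz"%n,a=im,K=K,T=T)
    both(im,K,T,n,C,.0575,.0425,.066,.036)
    # lid top-edge heights: vertical profile just below/above near -x/-y edges: brightness transitions
    g=cv2.cvtColor(im,cv2.COLOR_RGB2GRAY)
    for x,y in((-.0575,-.02),(-.0575,.02),(.03,-.0425),(-.03,-.0425),(.03,.0425),(-.03,.0425),(.0575,-.02),(.0575,.02)):
        cs,sn=np.cos(IY),np.sin(IY); w=[C[0]+x*cs-y*sn,C[1]+x*sn+y*cs]
        a=proj(K,T,[*w,.066]);b=proj(K,T,[*w,.036]);print((x,y),a.round(1),b.round(1),g[int(a[1])-5:int(b[1])+7,int(round(a[0]))])
E
```

```text
clock: 18.78
position: [0.5483, -0.3725, 0.0939]
ee_rot: [0.0, -0.063, 0.998, -0.001]
contact_force: [-7.8, 4.3, 24.6]
width: 0.0098
gripper_force: 82.8
clock: 19.2
position: [0.5485, -0.3719, 0.091]
ee_rot: [-0.0, -0.063, 0.998, 0.001]
contact_force: [0.4, 0.3, 0.2]
width: 0.0299
gripper_force: 0.0
clock: 19.62
position: [0.5493, -0.3726, 0.1527]
ee_rot: [0.001, -0.063, 0.998, -0.001]
contact_force: [0.4, -0.6, -0.1]
width: -0.0002
gripper_force: 0.0
[ 0.54925997 -0.37264383  0.15270917]
scene L [0.8 0.9 1.  0.9 0.9 0.8 0.8 0.8 0.8 0.8 0.9 1. ] R [-0.5 -0.5 -0.5 -0.4 -0.4 -0.4 -0.4 -0.3 -0.3 -0.3 -0.4 -0.6 -1.1] mid 0.23
(-0.0575, -0.02) [323.1 198.1] [322.5 213.3] [ 34  30  30  32  31  31  29  31  31  30  33  32  33  37  46  50  53  73
 113 139 147 146 145 145 146 146 146]
(-0.0575, 0.02) [308.8 205.6] [308.3 221.2] [31 32 32 32 31 33 34 37 42 47 50 51 52 51 51 52 52 51 50 53 55 58 58 59
 63 70 73 74]
(0.03, -0.0425) [293.5 181. ] [293.3 195.4] [179 144  96  64  46  37  34  29  28  28  28  27  27  27  30  33  32  31
  31  30  30  29  29  30  31  32]
(-0.03, -0.0425) [318.6 189.8] [
[... 1194 characters left out ...]
112 118 114 114 107]
(-0.03, -0.0425) [287.1 239. ] [286.9 252.5] [ 52  29  22  34  40  28  33  31  33  35  34  29  32  34  25  31  31  31
  32  34  73 119 120 120 119 120]
(0.03, 0.0425) [287.  219.8] [286.8 232.1] [74 70 73 68 69 46 34 36 28 34 31 22 25 34 26 26 27 30 35 52 29 22 34 40
 28]
(-0.03, 0.0425) [264.4 225.4] [264.5 238.1] [ 72  73  72  71  70  70  75  28  25  27  29  25  31  33  92 109  95  78
  86  87  88  87  87  89  88]
(0.0575, -0.02) [314.2 226.1] [313.7 238.9] [71 72 70 69 61 47 30 30 32 26 29 33 29 24 30 30 33 28 35 32 33 32 31 27]
(0.0575, 0.02) [302.9 220.4] [302.5 232.8] [174 177 175 175 173 174  43  28  27  23  26  30  27  23  36  29  31  32
  31  27  27  29  31  28]
```

The cover seems home: a give, then stiff at seat height 60 mm. I'll check both ends by pressing on the lid with closed fingertips.

```bash
python3 -m handwheel '[{"sx": -0.022},{"sx": -0.022},{"sz": 0.03},{"sz": 0.025},{}]' | tail -6
python3 -m handwheel '[{"sz": 0.004},{"sz": 0.004},{"sz": 0.003},{},{}]' | tail -6
python3 - <<'E'
from h import *
go(*(np.array([.5475,-.3723])+inl(.046)-IN),.088,np.pi+IY)
E
```

```text
clock: 20.13
position: [0.5888, -0.3636, 0.0897]
ee_rot: [-0.005, -0.064, 0.998, 0.005]
contact_force: [-0.3, 1.6, -1.0]
width: -0.0001
gripper_force: 0.0
clock: 20.55
position: [0.5929, -0.3674, 0.0881]
ee_rot: [0.001, -0.063, 0.998, -0.001]
contact_force: [-0.4, 0.2, 3.3]
width: -0.0001
gripper_force: 2.0
t 20.6 p [ 0.5929 -0.3674  0.0881] yaw -3.0152 F [-0.4  0.2  3.3] w -0.0001 tilt [-0.002 -0.002 -1.   ]
turn tool z 0.0002
shift (after turn) -0.0004 0.0008 0.0001
```

```bash
python3 -m handwheel '[{"sz": 0.003},{"sz": 0.001},{},{}]' | tail -6
python3 -m handwheel '[{"sz": -0.02},{"sz": -0.03},{"sz": -0.015},{"sx": 0.03},{"sx": 0.03}]' | tail -6
python3 -m handwheel '[{"sx": 0.032},{"sz": 0.03},{"sz": 0.022},{},{}]' | tail -6
python3 - <<'E'
from h import *
go(*(np.array([.5475,-.3723])+inl(-.046)-IN),.088,np.pi+IY)
E
```

```text
clock: 20.88
position: [0.5929, -0.3674, 0.088]
ee_rot: [0.002, -0.063, 0.998, -0.002]
contact_force: [-5.1, 3.7, 20.1]
width: -0.0001
gripper_force: 10.2
clock: 21.3
position: [0.5342, -0.3751, 0.1494]
ee_rot: [0.002, -0.064, 0.998, -0.002]
contact_force: [0.2, -0.0, -0.1]
width: 0.0001
gripper_force: 0.0
clock: 21.72
position: [0.5006, -0.3782, 0.0948]
ee_rot: [-0.0, -0.063, 0.998, 0.001]
contact_force: [1.2, -0.3, 1.1]
width: 0.0002
gripper_force: 0.0
t 21.7 p [ 0.5006 -0.3782  0.0948] yaw -3.0152 F [ 1.2 -0.3  1.1] w 0.0002 tilt [ 0.001  0.001 -1.   ]
turn tool z 0.0002
shift (after turn) -0.0013 -0.0001 0.0068
```

The +x end is stiff at .088, so it's flush there. Now the -x end.

```bash
python3 -m handwheel '[{"sz": 0.004},{"sz": 0.003},{"sz": 0.001},{},{}]' | tail -6
python3 -m handwheel '[{"sz": 0.002},{"sz": 0.001},{},{}]' | tail -6
python3 -m handwheel '[{"sz": -0.02},{"sz": -0.03},{"sz": -0.035},{"sz": -0.035},{"sz": -0.03}]' | tail -6
python3 -m handwheel '[{"sx": 0.02},{"sx": 0.02},{},{},{}]' | tail -6
python3 - <<'E'
from cov import *
a,K,T=grab("scene");d=np.load("cams.npz")
# bystanders: change vs. start in scene/side, away from inlet/cover/plate
for n,k in(("scene","a"),("side","b")):
    im,K,T=grab(n); D=cv2.absdiff(im,d[k]).max(2); m=cv2.morphologyEx((D>40).astype(np.uint8),cv2.MORPH_OPEN,np.ones((3,3)))
    c,l,s,ce=cv2.connectedComponentsWithStats(m); print(n,[tuple(x[:5]) for x in s[1:].tolist() if x[4]>15])
im,K,T=grab("wrist")
h=cv2.cvtColor(im,cv2.COLOR_RGB2HSV); print(proj(K,T,[.383,-.1,.008]))
print(cover(im,K,T,.066,proj(K,T,[.547,-.372,.066])))
E
```

```text
clock: 22.13
position: [0.502, -0.3788, 0.0881]
ee_rot: [0.001, -0.063, 0.998, -0.001]
contact_force: [0.1, -1.0, 2.8]
width: -0.0001
gripper_force: 1.4
clock: 22.47
position: [0.502, -0.3788, 0.088]
ee_rot: [0.001, -0.063, 0.998, -0.001]
contact_force: [-2.7, 2.6, 17.6]
width: -0.0001
gripper_force: 8.9
clock: 22.88
position: [0.5011, -0.3783, 0.2365]
ee_rot: [0.0, -0.063, 0.998, -0.0]
contact_force: [-0.4, -0.0, 0.5]
width: 0.0001
gripper_force: 0.0
clock: 23.3
position: [0.4617, -0.3833, 0.234]
ee_rot: [0.0, -0.063, 0.998, 0.0]
contact_force: [-1.2, 0.6, -0.6]
width: 0.0
gripper_force: 0.0
scene [(39, 1, 24, 26, 341), (48, 0, 20, 12, 148), (180, 0, 27, 19, 492), (305, 0, 62, 124, 4883), (181, 27, 25, 13, 128), (51, 38, 74, 15, 718), (42, 52, 38, 15, 423), (109, 64, 19, 23, 294), (185, 84, 16, 8, 70), (69, 103, 7, 7, 34), (45, 134, 82, 30, 1104), (46, 134, 155, 41, 814), (46, 160, 161, 150, 13958), (47, 163, 72, 32, 1251), (252, 178, 80, 39, 1699), (33, 237, 223, 183, 17955), (246, 238, 113, 70, 4756), (235, 244, 11, 8, 43), (54, 314, 5, 4, 18), (230, 344, 7, 3, 21), (382, 384, 61, 11, 241), (346, 399, 34, 21, 362), (62, 401, 8, 8, 43), (55, 407, 4, 7, 26)]
side [(53, 0, 32, 35, 402), (90, 0, 10, 10, 66), (228, 0, 41, 51, 1213), (269, 11, 5, 4, 18), (45, 22, 59, 132, 2291), (51, 44, 4, 10, 34), (228, 51, 47, 94, 2902), (75, 59, 12, 22, 183), (229, 59, 6, 6, 24), (48, 114, 5, 7, 25), (111, 140, 15, 9, 90), (242, 143, 16, 26, 139), (128, 149, 26, 17, 182), (11, 160, 84, 52, 2397), (126, 167, 8, 8, 39), (0, 191, 5, 13, 54), (57, 211, 18, 13, 114), (254, 218, 67, 38, 1563), (179, 230, 66, 39, 1700)]
[565.26418032 144.51737135]
(((590.8591918945312, -360.6762390136719), (218.13023376464844, 593.6976318359375), 7.24249267578125), (0, 223, 560, 197))
```

```bash
python3 -c "from rig import ticket;print(ticket.sign_off())"
```

```text
the job is handed in; nothing more can be done
None
```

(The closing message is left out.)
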